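# Re-tension the chopping board's quick-release clamp

### The job

The quick-release clamp that holds the chopping board needs more tension. Flip its red cam lever fully over to the open side (away from the board), turn the black wing nut clockwise (seen from above) until its white pointer end lies over the green mark, then flip the lever fully back to its closed side. Do not knock the glass tumbler about or tip it.

Things in the scene. Friction and masses are not known exactly. Their poses are not given: they have to be found in the camera images.
- clamp: Metal clamp fixed on the worktop, 210 (x) x 70 (y) x 36 mm high. Origin: centre of its underside; +x away from the robot. A chopping board, 22 mm thick, lies on its +y side (y = 36 to 376, x = -78 to 158 mm); a steel lip 34 mm high reaches to y = 59. Wing nut axis: x = -45, y = 0. Lever pivot: x = 50, y = 0, 56 mm high; its housing is 68 mm high. Green mark: on top, x = -98 to -78, y = 0.
- wing_nut (a joint): Black wing nut, upright axis: a bar 50 mm long, 12 thick, 52 to 92 mm above the worktop, pinched across its thickness; its white end is the pointer. Rad, growing clockwise from above; pointer direction in the clamp's frame, counter-clockwise from +x: pi + 1.4 - angle. At 1.4 it points over the green mark (clamp -x). Starts at 0.1 to 0.6; stops 0 and 2.3; friction 0.05 N m, stays where left.
- cam_lever (a joint): Red paddle 24 mm wide, 9 thick, round end (radius 7) 75 mm from the pivot, swinging in the clamp's y-z plane. Rad: 0 closed (to +y over the board, 55 deg up: end at y = 43, 117 mm high), 0.61 upright (138 mm high), 1.22 open (to -y, mirrored). End stops; friction 0.09 N m, stays where left. Closed fingertips 95 mm high, moved along y from beyond its round end, push it over to the stop.
- tumbler: Clear glass tumbler, 80 mm diameter, 91 mm high, standing on the chopping board. Origin: centre of its underside; z up.
Not all that is in view belongs to the job. What is meant by the tumbler is not turquoise, and is the larger of those in its own colour.

How it is judged (in metres and radians):
On the way, in this order (a step that is already met when the one before it is completed fails the run):
1. the cam lever is flipped over to the open side (angle over 1.0) (value of joint cam_lever above 1 rad), for 0.2 s.
2. with the lever open (over 0.9), the wing nut's pointer is turned to the green mark (1.4 within 0.2) (value of joint cam_lever above 0.9 rad and value of joint wing_nut between 1.2 and 1.6 rad), for 0.3 s.
At the end, for the whole second after the job is handed in: The cam lever is back on its closed side (angle under 0.2 rad), the wing nut's pointer is at the green mark (1.4 within 0.2 rad), and the tumbler stands upright (within 0.2 rad) (value of joint cam_lever below 0.2 rad and value of joint wing_nut between 1.2 and 1.6 rad and angle between tumbler's own z axis and vertical below 0.2 rad); the robot touches nothing.
It fails at once if the tumbler is shoved more than 30 mm or tipped (distance of tumbler from where it was at the start of the episode above 0.03 m or angle between tumbler's own z axis and vertical above 0.4 rad).
It also fails if it takes over 48 s, if anything falls off the work surface, if the arm or the gripper's body presses on something with over 40 N, if the wrist force passes 120 N, or if a joint passes its speed limit or range.

### The arm

A 6-joint arm with a two-finger parallel gripper is mounted at the origin on a cart in front of the work surface, level with it; the furniture and walls round the work are solid. World frame = base frame: x ahead of the robot, y to its left, z up, the work surface at z = 0. Lengths are in m, angles in degrees, forces in N, time in s.
With the tool pointing down it reaches from about 0.375 to 0.9 m from the base axis. Payload 3.1 kg.
Tool frame: the origin (TCP) lies at the very end of the fingers, on their centre line; the grasp point (between the pads) lies 19 mm behind it; z points along the fingers, y is the line along which they close (so a half turn about z gives the same grasp; the last joint's range is limited). The gripper opens to 87 mm and grips with 3 to 60 N. Pads are 19 mm wide; open, the fingers measure 117 mm over their backs; the gripper's body (75 mm by 190 mm) begins 51 mm behind the grasp point.
Start: joints at [-84.253, 30.224, 82.088, -0, 67.689, -10.227], TCP at [0.172, -0.601, 0.223] pointing down, gripper open.
Joint ranges: [-176.69, 176.69], [-43.24, 126.21], [12.49, 139.97], [-82, 262], [0, 151.66], [-163.58, 163.58]. Speed limits (degrees/s): [159.86, 159.86, 180, 180, 180, 180].

### API

Orientations are given as a 3x3 rotation matrix whose columns are the frame's x, y, z axes.
In Python, from rig import bot, imaging gives the robot as it stands.
- The arm moves only by the tool drive_tool, never from a script. Its argument "deltas" is text: rows parted by semicolons, each of 5 numbers parted by spaces: the finger opening in mm, from 0 to 87, then the shift along the world's x, y, z in mm, then the turn about the world's z in rad. In form: jaw dx dy dz twist; .... A call has 1 to 12 rows; each row is the pose to reach, as a shift and turn from the pose commanded when the call began; what a row does not reach only later rows make up. A row lasts 1/10 s, in which the tool goes at most 50 mm and 8.59 degrees, less where a joint would pass 70% of its speed; a pose out of reach is approached as far as the arm can. A call with a gripper value outside its range is refused whole. The fingers move at their own pace and stop on an object; the grip force is fixed at half the most. Time passes only in rows, so rows that repeat a pose let the fingers close. It gives the time, the measured TCP pose, the force, the opening and the grip force at its end, in the units of the state.
- bot.read_state(): the state, without advancing time (a new reading comes with each control period).
- imaging.capture(name): name is "scene" or "top" or "wrist"; returns the picture (420x560x3 uint8, red, green, blue); there is no depth.
- imaging.camera_model(name): a dict with "fx", "fy", "cx", "cy" (pixels), "T" (4x4, takes a point from camera to world coordinates). Camera axes: x right, y down, z forward; pixel columns grow to the right and rows downward; lengths in m; the calibration is good to about 2 mm. A picture is of the moment at which its call begins: read the wrist's pose just before it. camera_model takes no time and is no camera call; for the wrist camera it gives the pose at the moment of the call.
- bot.hand_in(): hands the job in; it is judged then, once.
The state is a dict: "time_s": time; "joint_positions": joint angles; "qvel": joint speeds; "tau": joint torques, N m; "position": TCP position; "tcp_rot": TCP orientation; "force": force on the tool from outside, world axes, zero at the start; "moment": the same for the moment, N m; "opening": opening from 0.0 (shut) to 1.0 (fully open); "grasp_force": force on a finger pad.
Only numpy, scipy, OpenCV 4.12 (cv2) and the standard library are available. Lean on these libraries where they do the work, as an engineer would, in place of code of your own. Each camera call takes 0.05 s, during which the arm holds its last target. There are 200 camera calls.

## Working session

There is one attempt and no reset: what is moved stays moved. The work goes in short steps, Python scripts to look and compute and a tool call to move; the robot and the scene stay as the last step left them, time stands still between calls to the robot, and variables do not carry over. Pictures are saved under pics/ and viewed, at most 10 in all, crops included, and the job is handed in when it is done.

Besides the shell and the picture viewer there is one more tool, called after "Call:" as name(argument=value, ...) on one line, values as JSON. drive_tool: Moves the arm, as the interface text tells. Its arguments: {"type":"object","properties":{"deltas":{"type":"string"}},"required":["deltas"]}

```bash
mkdir -p pics; python3 - <<'E'
from rig import bot, imaging
import cv2,numpy as np
a=imaging.capture("scene");b=imaging.capture("top")
cv2.imwrite("pics/s.png",a[:,:,::-1]);cv2.imwrite("pics/t.png",b[:,:,::-1])
for n in("scene","top"):
    m=imaging.camera_model(n);print(n,m["fx"],m["cx"],m["cy"],np.round(m["T"],3).tolist())
s=bot.read_state();print(s["time_s"],s["position"],np.round(s["tcp_rot"],3).tolist())
E
```

```text
scene 497.9998428307553 276.56773544185467 200.8599967878689 [[0.623, -0.418, 0.661, -0.068], [-0.782, -0.341, 0.521, -0.474], [0.007, -0.842, -0.54, 0.565], [0.0, 0.0, 0.0, 1.0]]
top 413.19985229193065 274.2623212854859 212.7149607975635 [[0.013, -0.995, 0.102, 0.448], [-1.0, -0.013, 0.006, 0.001], [-0.005, -0.102, -0.995, 1.007], [0.0, 0.0, 0.0, 1.0]]
0.1 [ 0.1719844  -0.60018887  0.22167787] [[0.961, 0.275, -0.0], [0.275, -0.961, 0.002], [0.0, -0.002, -1.0]]
```

View pics/s.png

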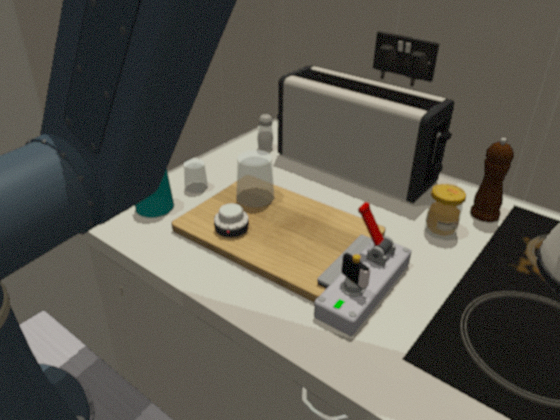

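View pics/t.png

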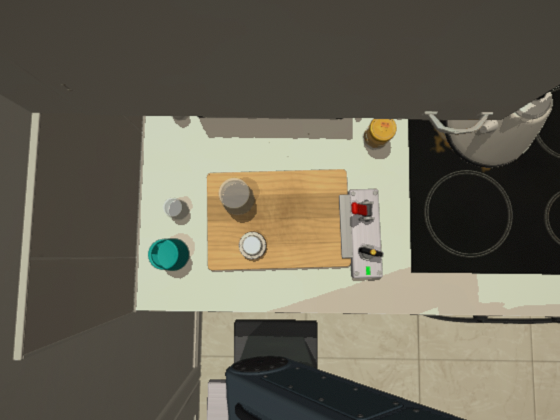

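The top view shows the clamp at about cols 350–382, rows 190–278, with the green mark at (368,271), the lever at (360,210), and the wing nut at (371,252). The tumbler is at (236,195), well clear. I'll zoom in on the clamp.

```bash
cat > h.py <<'E'
from rig import bot, imaging
import cv2,numpy as np
def ray(n,uv,z,m=None):
    m=m or imaging.camera_model(n);T=np.array(m["T"])
    d=T[:3,:3]@np.array([(uv[0]-m["cx"])/m["fx"],(uv[1]-m["cy"])/m["fy"],1]);o=T[:3,3]
    return o+d*(z-o[2])/d[2]
def cen(a,f):
    mk=f(*[a[:,:,i].astype(int) for i in range(3)]).astype(np.uint8)
    n,l,s,c=cv2.connectedComponentsWithStats(mk);k=1+np.argmax(s[1:,4]);return c[k],s[k]
green=lambda r,g,b:(g>150)&(r<100)&(b<100)
red=lambda r,g,b:(r>110)&(g<50)&(b<50)
E
python3 - <<'E'
from h import *
b=cv2.imread("pics/t.png");a=b[:,:,::-1]
c,s=cen(a,green);print("green",c,s,ray("top",c,.036))
c,s=cen(a,red);print("red",c,s)
s_=cv2.imread("pics/s.png")[:,:,::-1]
c,s=cen(s_,green);print("green scene",c,s,ray("scene",c,.036))
cv2.imwrite("pics/tc.png",cv2.resize(b[180:285,330:395],None,fx=5.6,fy=5.6,interpolation=cv2.INTER_CUBIC))
E
```

```text
green [367.5 270.5] [366 267   4   8  32] [ 0.41538246 -0.21177572  0.036     ]
red [358.234375 208.5     ] [352 203  15  11 128]
green scene [338.39622642 303.94339623] [334 300  10   9  53] [ 0.41597074 -0.21104086  0.036     ]
```

View pics/tc.png

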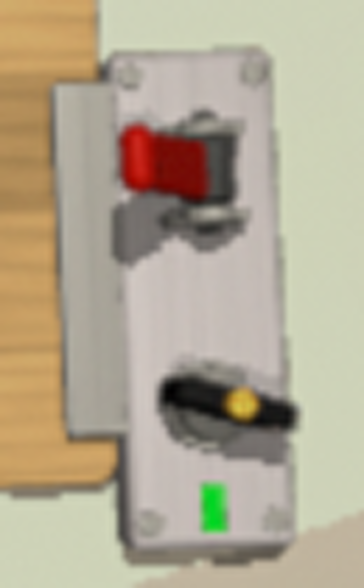

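```bash
python3 - <<'E'
from h import *
P=lambda u,v,z:ray("top",(330+(u+.5)/5.6-.5,180+(v+.5)/5.6-.5),z)
c=[P(110,58,.036),P(270,50,.036),P(292,545,.036),P(125,548,.036)]
top=(c[0]+c[1])/2;bot_=(c[2]+c[3])/2;d=top-bot_
print(np.round(c,4).tolist(),np.linalg.norm(d),"centre",(top+bot_)/2)
yaw=np.arctan2(d[1],d[0]);print("yaw",yaw)
g=np.array([.4157,-.2114]);R=np.array([[np.cos(yaw),-np.sin(yaw)],[np.sin(yaw),np.cos(yaw)]])
o=g-R@[-.088,0];print("o",o)
for n,p in dict(nut=[-.045,0],lever=[.05,0],tip=[.05,.043]).items():print(n,o+R@p)
print("tipmeas",P(130,160,.12), "bar",P(163,388,.092),P(296,415,.092))
print("tumbler",ray("top",(236,192),.091))
E
```

```text
[[0.6044, -0.1703, 0.036], [0.6087, -0.2381, 0.036], [0.4011, -0.2447, 0.036], [0.3989, -0.1754, 0.036]] 0.20667795838206798 centre [ 0.50327477 -0.20712613  0.036     ]
yaw 0.028261881477408823
o [ 0.50366486 -0.20891329]
nut [ 0.45868283 -0.2101849 ]
lever [ 0.55364489 -0.20750038]
tip [ 0.55242979 -0.16451755]
tipmeas [ 0.55125222 -0.16295654  0.12      ] bar [ 0.46429073 -0.18056317  0.092     ] [ 0.45439605 -0.2327312   0.092     ]
tumbler [0.58777343 0.093089   0.091     ]
```

Call:
drive_tool(deltas="0 380 485 0 -0.25;0 380 485 0 -0.25;0 380 485 0 -0.25;0 380 485 0 -0.25;0 380 485 0 -0.25;0 380 485 0 -0.25;0 380 485 0 -0.25;0 380 485 0 -0.25;0 380 485 0 -0.25;0 380 485 0 -0.25;0 380 485 0 -0.25;0 380 485 0 -0.25")

```text
time_s: 1.3
position: [0.5428, -0.1266, 0.2223]
tcp_rot: [[1.0, 0.029, -0.001], [0.029, -1.0, 0.0], [-0.001, -0.0, -1.0]]
force: [1.0, -1.2, 0.0]
opening: 0.03
grasp_force: 0.0
```

Call:
drive_tool(deltas="0 8 8 -60 0;0 8 8 -120 0;0 8 8 -127 0;0 8 8 -127 0;0 8 8 -127 0")

```text
time_s: 1.8
position: [0.5501, -0.1206, 0.0955]
tcp_rot: [[1.0, 0.029, -0.001], [0.029, -1.0, 0.0], [-0.001, -0.0, -1.0]]
force: [0.5, -0.3, 0.0]
opening: 0.005
grasp_force: 0.0
```

```bash
python3 - <<'E'
from h import *
print(bot.read_state()["position"])
cv2.imwrite("pics/w1.png",imaging.capture("wrist")[:,:,::-1])
E
```

```text
[ 0.55010315 -0.12060068  0.09547067]
```

View pics/w1.png

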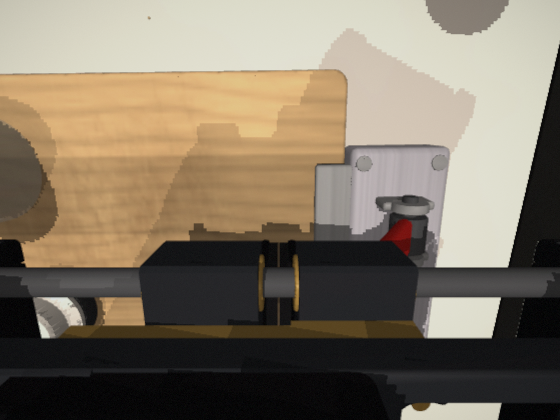

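The wrist view shows the fingers beside the red lever (at about 398,235), on its board side. I'll push the lever over next.

Call:
drive_tool(deltas="0 0 -12 0 0;0 0 -24 0 0;0 0 -36 0 0;0 0 -48 0 0;0 0 -58 0 0;0 0 -66 0 0;0 0 -74 0 0;0 0 -80 0 0;0 0 -80 0 0")

```text
time_s: 2.75
position: [0.55, -0.2016, 0.0952]
tcp_rot: [[1.0, 0.028, -0.0], [0.028, -1.0, -0.0], [-0.0, 0.0, -1.0]]
force: [-0.7, -0.1, -0.7]
opening: 0.007
grasp_force: 0.0
```

Call:
drive_tool(deltas="0 0 -5 0 0;0 0 -8 0 0;0 0 -11 0 0;0 0 -11 0 0")

```text
time_s: 3.15
position: [0.5497, -0.2116, 0.0953]
tcp_rot: [[1.0, 0.029, -0.001], [0.029, -1.0, 0.0], [-0.001, -0.0, -1.0]]
force: [-0.5, 1.0, 0.1]
opening: 0.002
grasp_force: 0.6
```

Call:
drive_tool(deltas="0 0 -4 0 0;0 0 -8 0 0;0 0 -8 0 0")

```text
time_s: 3.45
position: [0.5501, -0.2203, 0.0956]
tcp_rot: [[1.0, 0.029, 0.0], [0.029, -1.0, -0.001], [0.0, 0.001, -1.0]]
force: [-0.2, 0.4, -0.0]
opening: 0.006
grasp_force: 0.5
```

```bash
python3 - <<'E'
from h import *
print(bot.read_state()["force"])
b=imaging.capture("scene")[150:340,300:450,::-1]
cv2.imwrite("pics/s2.png",cv2.resize(b,None,fx=3,fy=3))
E
```

```text
[-0.22001418  0.41461138 -0.01827692]
```

View pics/s2.png

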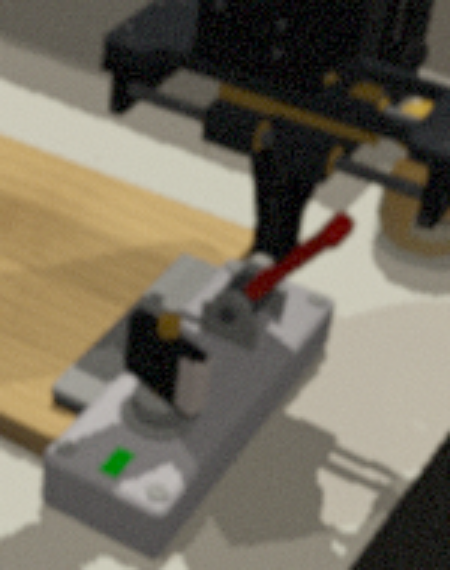

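The lever is over on the open side, and the white pointer end is facing −y. A little more push will make sure it reaches the stop.

Call:
drive_tool(deltas="0 0 -4 0 0;0 0 -7 0 0;0 0 -7 0 0")

```text
time_s: 3.8
position: [0.5499, -0.2211, 0.0955]
tcp_rot: [[1.0, 0.026, -0.001], [0.026, -1.0, 0.01], [-0.001, -0.01, -1.0]]
force: [3.2, 14.9, 3.7]
opening: 0.006
grasp_force: 7.3
```

Call:
drive_tool(deltas="0 0 20 0 0;0 0 20 40 0;0 0 20 85 0;45 -45 17 85 0.15;45 -91 17 85 0.3;45 -91 17 85 0.45;45 -91 17 85 0.6;45 -91 17 85 0.75;45 -91 17 85 0.9;45 -91 17 85 1.05;45 -91 17 85 1.2;45 -91 17 85 1.32")

```text
time_s: 5.0
position: [0.4595, -0.2103, 0.1809]
tcp_rot: [[0.214, 0.977, 0.001], [0.977, -0.214, -0.003], [-0.002, 0.002, -1.0]]
force: [0.2, 0.9, -0.4]
opening: 0.512
grasp_force: 0.0
```

Call:
drive_tool(deltas="45 0 0 0 0;45 0 0 0 0")

```text
time_s: 5.2
position: [0.4593, -0.2099, 0.1808]
tcp_rot: [[0.222, 0.975, 0.001], [0.975, -0.222, -0.001], [-0.001, 0.001, -1.0]]
force: [1.1, 0.2, -0.2]
opening: 0.517
grasp_force: 0.0
```

```bash
python3 - <<'E'
from h import *
m=imaging.camera_model("wrist")
cv2.imwrite("pics/w2.png",imaging.capture("wrist")[:,:,::-1])
T=np.array(m["T"])
for p in ([.4587,-.2102,.092],[.4536,-.2345,.092],[.4638,-.1859,.092]):
    q=T[:3,:3].T@(np.array(p)-T[:3,3]);print(m["fx"]*q[0]/q[2]+m["cx"],m["fy"]*q[1]/q[2]+m["cy"])
E
```

```text
276.52976312755453 216.1756545551358
277.0607564972822 244.64057246240975
275.97234265828814 186.29406129599772
```

View pics/w2.png

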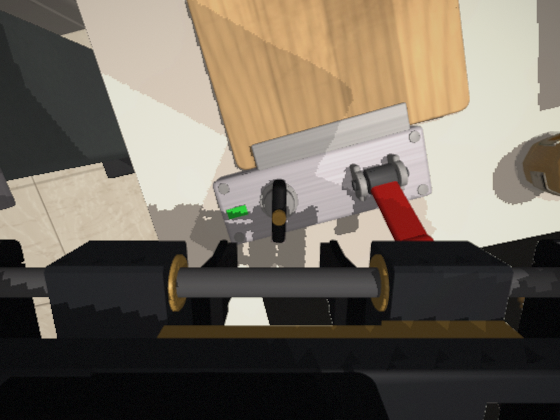

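The bar is vertical in view at col 279, rows 180–241, so it is aligned with the jaws and centred. The lever is clear to the right. I'll descend and grip.

Call:
drive_tool(deltas="45 0 2 -40 0;45 0 2 -75 0;45 0 2 -100 0;45 0 2 -115 0;45 0 2 -115 0;45 0 2 -115 0")

```text
time_s: 5.85
position: [0.4593, -0.2078, 0.0657]
tcp_rot: [[0.221, 0.975, 0.0], [0.975, -0.221, -0.0], [-0.0, 0.0, -1.0]]
force: [0.3, 0.0, 0.1]
opening: 0.514
grasp_force: 0.0
```

Call:
drive_tool(deltas="0 0 0 0 0;0 0 0 0 0;0 0 0 0 0;0 0 0 0 0;0 0 0 0 0")

```text
time_s: 6.35
position: [0.4597, -0.2078, 0.0659]
tcp_rot: [[0.221, 0.975, 0.002], [0.975, -0.221, -0.001], [-0.0, 0.002, -1.0]]
force: [7.9, 1.0, 0.6]
opening: 0.149
grasp_force: 3.7
```

Call:
drive_tool(deltas="0 1 0 0 0;0 1 0 0 0;0 1 0 0 -0.1;0 1 0 0 -0.2;0 1 0 0 -0.3;0 1 0 0 -0.4")

```text
time_s: 6.95
position: [0.461, -0.2082, 0.0659]
tcp_rot: [[0.586, 0.811, 0.002], [0.811, -0.586, -0.001], [-0.0, 0.002, -1.0]]
force: [1.7, -0.8, 3.6]
opening: 0.132
grasp_force: 30.0
```

Call:
drive_tool(deltas="0 0 0 0 -0.12;0 0 0 0 -0.24;0 0 0 0 -0.36;0 0 0 0 -0.48;0 0 0 0 -0.60;0 0 0 0 -0.72;0 0 0 0 -0.82;0 0 0 0 -0.92;0 0 0 0 -0.92;0 0 0 0 -0.92;0 0 0 0 -0.92")

```text
time_s: 8.05
position: [0.462, -0.2099, 0.066]
tcp_rot: [[1.0, 0.03, 0.004], [0.03, -1.0, -0.004], [0.004, 0.004, -1.0]]
force: [1.3, -4.6, 1.0]
opening: 0.133
grasp_force: 30.0
```

Call:
drive_tool(deltas="45 0 0 0 0;45 0 0 0 0;45 0 0 0 0;45 0 0 0 0;45 0 0 50 0;45 0 0 100 0;45 0 0 115 0;45 0 0 115 0;45 0 0 115 0")

```text
time_s: 8.95
position: [0.4594, -0.2069, 0.1801]
tcp_rot: [[1.0, 0.029, -0.001], [0.029, -1.0, 0.001], [-0.001, -0.001, -1.0]]
force: [-0.7, -0.1, -1.4]
opening: 0.519
grasp_force: 0.0
```

```bash
python3 - <<'E'
from h import *
print(bot.read_state()["position"])
w=imaging.capture("wrist")
cv2.imwrite("pics/w3.png",w[:,:,::-1])
E
```

```text
[ 0.4594064  -0.20692576  0.18007543]
```

View pics/w3.png

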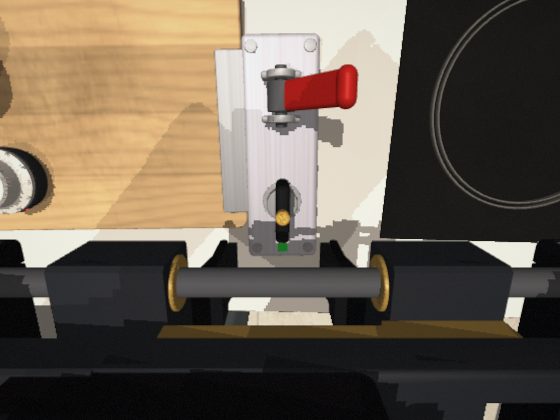

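The bar is in line with the clamp at col 283 and points at the green mark (282,247). Next I'll close the lever from the −y side.

Call:
drive_tool(deltas="0 20 -40 0 0;0 50 -75 0 0;0 92 -98 0 0;0 92 -98 0 0;0 92 -98 0 0;0 92 -98 -40 0;0 92 -98 -80 0;0 92 -98 -85 0;0 92 -98 -85 0;0 92 -98 -85 0")

```text
time_s: 10.0
position: [0.5525, -0.3057, 0.0969]
tcp_rot: [[1.0, 0.029, 0.001], [0.029, -1.0, -0.001], [0.001, 0.001, -1.0]]
force: [-0.4, -1.2, 0.3]
opening: 0.01
grasp_force: 0.0
```

Call:
drive_tool(deltas="0 0 12 0 0;0 0 24 0 0;0 0 36 0 0;0 0 48 0 0;0 0 60 0 0;0 0 70 0 0;0 0 80 0 0;0 0 90 0 0;0 0 98 0 0;0 0 104 0 0;0 0 107 0 0;0 0 107 0 0")

```text
time_s: 11.2
position: [0.5516, -0.1975, 0.0952]
tcp_rot: [[1.0, 0.029, -0.001], [0.029, -1.0, 0.002], [-0.001, -0.002, -1.0]]
force: [-0.4, 0.1, -0.1]
opening: 0.006
grasp_force: 0.0
```

Call:
drive_tool(deltas="0 0 4 0 0;0 0 7 0 0;0 0 10 0 0;0 0 10 0 0")

```text
time_s: 11.6
position: [0.5527, -0.1914, 0.0961]
tcp_rot: [[1.0, 0.031, 0.002], [0.031, -1.0, -0.006], [0.001, 0.006, -1.0]]
force: [-1.8, -8.1, -0.3]
opening: 0.005
grasp_force: 3.7
```

The push force has risen to 8 N, so the lever is at its stop. I'll back off and raise the tool, then check.

Call:
drive_tool(deltas="0 0 3 0 0;0 0 3 0 0;0 0 -20 0 0;0 0 -25 40 0;0 0 -25 85 0;0 -60 -40 110 0;0 -90 -40 110 0;0 -90 -40 110 0;0 -90 -40 110 0")

```text
time_s: 12.5
position: [0.4615, -0.228, 0.2059]
tcp_rot: [[1.0, 0.027, 0.001], [0.027, -1.0, 0.001], [0.001, -0.001, -1.0]]
force: [1.0, -0.2, -1.2]
opening: 0.003
grasp_force: 0.0
```

```bash
python3 - <<'E'
from h import *
s=bot.read_state();print(s["position"],s["force"])
a=imaging.capture("scene")[:,:,::-1];w=imaging.capture("wrist")[:,:,::-1]
cv2.imwrite("pics/f.png",np.hstack([cv2.resize(a[130:340,180:460],(400,300)),cv2.resize(w,(400,300))]))
E
```

```text
[ 0.4614922  -0.22799182  0.20587038] [ 0.97558582 -0.22433136 -1.18522578]
```

View pics/f.png

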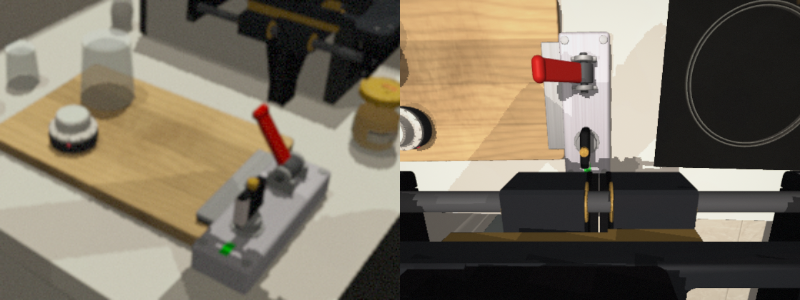

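The lever is closed on the board side, with its end at (540,68) in the wrist half. The nut points at the green mark at (587,168), and the tumbler is upright and hasn't moved. The gripper is clear, so I'll hand in.

```bash
python3 -c "
from rig import bot
print(bot.hand_in())"
```

```text
the job is handed in; nothing more can be done
None
```

I flipped the lever open, turned the wing nut until its pointer lay over the green mark, flipped the lever back to its closed stop, and handed the job in at about 12.6 s with the tumbler untouched; the hand-in call did not report a verdict.

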